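# Shut and bolt the walnut instrument box

### The arm

A 7-joint arm with a two-finger parallel gripper is mounted at the origin on the work surface. World frame = base frame: x ahead of the robot, y to its left, z up, the work surface at z = 0. Lengths are in m, angles in rad, forces in N, time in s.
With the tool pointing down it reaches from about 0.425 to 0.825 m from the base axis. Payload 3.6 kg.
Tool frame: the origin (TCP) lies at the very end of the fingers, on their centre line; the grasp point (between the pads) lies 19 mm behind it; z points along the fingers, y is the direction in which the jaws open and shut (so a half turn about z gives the same grasp; the last joint's range is limited). The gripper opens to 93 mm and grips with 3 to 60 N. Pads are 15 mm wide; open, the fingers measure 128 mm over their backs; the gripper's body (75 mm by 188 mm) begins 65 mm behind the grasp point.
Start: joints at [-1.147, 0.615, -0.013, 1.423, 0.008, 1.103, -0.04], TCP at [0.283, 0.585, 0.219] pointing down, gripper open.
Joint ranges: [-3.12, 3.12], [-0.3, 2.06], [-1.34, 1.32], [0.26, 2.42], [-1.36, 4.5], [0.01, 1.98], [-2.84, 2.84]. Speed limits (rad/s): [2.79, 2.79, 3.14, 3.14, 3.14, 3.14, 3.14].

### API

Orientations are given as a 3x3 rotation matrix whose columns are the frame's x, y, z axes.
In Python, from bench import sense, camera, job_done gives the robot as it stands.
- The arm moves only by the tool servo_tool, never from a script. Its arguments are lists of equal length, an entry for each row: "travel": the shift along the tool's x, y, z in mm, a list of three; "rot": the turn, a rotation vector about the tool's x, y, z in rad, a list of three; "hand": the finger opening in mm, from 0 to 93. In form: {"travel": [[x, y, z], ...], "rot": [[ax, ay, az], ...], "hand": [hand, ...]}. A call has exactly 5 rows; each row is the pose to reach, as a shift and turn from the pose commanded when the call began, along the tool's axes at that moment; what a row does not reach only later rows make up. A row lasts 1/12 s, in which the tool goes at most 41.7 mm and 7.16 degrees, less where a joint would pass 70% of its speed; a pose out of reach is approached as far as the arm can. A call with a gripper value outside its range is refused whole. The fingers move at their own pace and stop on an object; "squeeze" is the grip in N (left out, the last holds). Time passes only in rows, so rows that repeat a pose let the fingers close, or fill a call up. It gives the time, the measured TCP pose, the force and the opening at its end, in the units of the state.
- sense(): the state, without advancing time (a new reading comes with each control period).
- camera(name): name is "scene" or "top" or "wrist"; returns a dict with "color" (384x512x3 uint8, blue, green, red), "fx", "fy", "cx", "cy" (pixels), "rvec" (rotation vector, rad) and "tvec" (3), from world to camera coordinates, as OpenCV has them; the wrist camera has in their place "tool_from_camera" (4x4, takes a point from camera to tool coordinates, whose origin is the TCP and whose axes are the flange's). Camera axes: x right, y down, z forward; pixel columns grow to the right and rows downward; lengths in m; the calibration is good to about 2 mm. A picture is of the moment at which its call begins: read the wrist's pose just before it. There is no depth.
- job_done(): hands the job in, once; it reports no verdict.
The state is a dict: "clock": time; "joints": joint angles; "qd": joint speeds; "effort": joint torques, N m; "ee_pos": TCP position; "tool_rot": TCP orientation; "wrist_force": force on the tool from outside, world axes, zero at the start; "torque": the same for the moment, N m; "opening": finger opening in m.
Only numpy, scipy, OpenCV 4.12 (cv2) and the standard library are available. Lean on these libraries where they do the work, as an engineer would, in place of code of your own. Each camera call takes 0.05 s, during which the arm holds its last target. There are 200 camera calls.

### The job

Make the walnut box fast before the boat gets under way: slide its lid fully shut, then press the thumb plate of the steel bolt so that its front lifts over the bump, push the bolt home between the two posts on the lid, and let go so that it drops behind the bump and holds. Leave the pen cup, the torch and the parallel rule where they are.

Things in the scene. Friction and masses are not known exactly. Their poses are not given: they have to be found in the camera images.
- box: Dark walnut box fixed to the table, 200 mm (its x) by 210 mm (its y); yaw varies. Origin: centre of its underside. Its x from -100 to +9 mm is a solid deck, 60 mm high, that carries the steel bolt; x from 9 to 95 mm is an open compartment under a sliding lid, whose top is also 60 mm high. Rim at +x: 62 mm high.
- lid (a joint): Sliding lid, 86 mm (box's x) by 194 mm (y), that runs along the box's y. 0 m = fully shut, against a stop; grows to 0.11 as it opens towards the box's +y and overhangs the box's end. Starts 0.05 to 0.10 open. About 1.5 N of friction; it stays where it is left.
- lid_grip (a point): Centre of the top of the lid's wooden grip bar, 60 mm along the box's x, 12 mm along y, 16 mm tall (top 76 mm above the table). Moves with the lid; with the lid shut it is at x = 55, y = 45 mm in the box's frame. Push its +y face towards the box's -y to shut the lid.
- keeper (a point): Mid-point between the lid's two upright steel posts, 82 mm above the table. Each post: 18 mm (box's x) by 8 mm (y), from 60 to 90 mm above the table, with an 18 mm gap between them along y. Moves with the lid; lid shut: x = 24, y = -40 mm in the box's frame, in line with the bolt. With the lid over 3 mm open the bolt's nose strikes a post.
- bolt (a joint): Travel of the bolt along the box's +x, towards the lid. 0 m = drawn back, 0.034 = end stop, home with its nose 19 mm in between the posts. Starts at 0 to 0.003. A tooth under the bar strikes the bump's upright side at 0.004 unless the front is lifted, and drops behind the bump only past 0.028. About 1.5 N of friction; no return spring.
- bolt_rock (a joint): Rocking of the bolt's bar about a cross axle (along the box's y, 85 mm above the table, 36 mm from the thumb plate's centre along the box's +x). 0 rad = at rest, front down; pressing the thumb plate down raises it to 0.32 at its stop. The tooth clears the bump above about 0.21. A spring returns it: 2 N at the plate's centre at rest, up to 5 N near the ridge at the stop.
- thumb_plate (a point): Centre of the top of the thumb plate, the bolt bar's tail, 32 mm (box's x) by 36 mm (y), 88 mm above the table at rest, free beneath. At bolt = 0: x = -81, y = -40 mm in the box's frame. It moves with the bolt. A ridge along its edge nearest the lid (near face 16 mm from this point, 36 mm wide, 6 mm thick, 11 mm tall) takes the push towards +x.
- bump (a point): Centre of the top of the fixed steel bump on the bolt's base plate, under the bar: 12 mm (box's x) by 30 mm (y), 5 mm tall, top 68 mm above the table.
- pen_cup: White ceramic pen cup with pens, bystander, 76 mm across, 95 mm tall (pens to 140 mm). Origin: centre of its underside.
- torch_center (a point): Centre of an aluminium torch lying on the table, bystander, 130 mm long, 36 mm thick; axis along its x.
- rule: Steel parallel rule lying flat on the table, bystander, 300 by 70 by 6 mm, long along its x. Origin: centre of its underside.

How it is judged:
On the way, in this order (a step that is already met when the one before it is completed fails the run):
1. the lid is fully shut, the bolt still drawn (value of joint lid below 0.005 m and value of joint bolt below 0.01 m), for 0.1 s.
2. with the lid shut, the front of the bolt is lifted and rides over the bump (value of joint lid below 0.005 m and value of joint bolt_rock above 0.15 rad and value of joint bolt above 0.01 m).
3. the bolt is home and has dropped behind the bump (value of joint bolt above 0.027 m and value of joint bolt_rock below 0.06 rad), for 0.2 s.
At the end, for the whole second after the job is handed in: The lid is shut to within 5 mm, the bolt has travelled more than 27 mm, its nose between the lid's posts, and its front has dropped behind the bump (rocked less than 0.06 rad) (all of step 3 and value of joint lid below 0.005 m); the robot touches nothing.
It fails at once if the pen cup is moved more than 30 mm or tipped (distance of pen_cup from where it was at the start of the episode above 0.03 m or angle between pen_cup's own z axis and vertical above 0.4 rad).
It fails at once if the torch is moved more than 30 mm (distance of torch_center from where it was at the start of the episode above 0.03 m).
It fails at once if the parallel rule is moved more than 30 mm (distance of rule from where it was at the start of the episode above 0.03 m).
It also fails if it takes over 45 s, if anything falls off the work surface, if the arm or the gripper's body presses on something with over 40 N, if the wrist force passes 120 N, or if a joint passes its speed limit or range.

## Working session

There is one attempt and no reset: what is moved stays moved. The work goes in short steps, Python scripts to look and compute and a tool call to move; the robot and the scene stay as the last step left them, time stands still between calls to the robot, and variables do not carry over. Pictures are saved under pics/ and viewed, about 8 in all and at most 12, crops included, and the job is handed in when it is done.

Besides the shell and the picture viewer there is one more tool, called as name(argument=value, ...) on one line, values as JSON. servo_tool: Moves the arm, as the interface text tells. Its arguments: {"type":"object","properties":{"travel":{"type":"array"},"rot":{"type":"array"},"hand":{"type":"array"},"squeeze":{"type":"number"}},"required":["travel","rot","hand"]}

```bash
mkdir -p pics; python3 - <<'E'
from bench import sense,camera
import cv2,numpy as np,pickle
s=sense();print({k:np.round(v,3).tolist() for k,v in s.items()})
d={}
for n in("top","scene"):
    c=camera(n);d[n]=c;cv2.imwrite(f"pics/{n}0.png",c["color"]);print(n,c["fx"],c["fy"],c["cx"],c["cy"],c["rvec"],c["tvec"])
pickle.dump(d,open("d0.pkl","wb"))
cv2.imwrite("pics/both0.png",np.vstack([cv2.resize(d[n]["color"],(400,300)) for n in d]))
E
```

```text
{'clock': 0.0, 'joints': [-1.147, 0.616, -0.013, 1.425, 0.008, 1.103, -0.04], 'qd': [0.002, -0.001, 0.001, 0.0, -0.002, 0.0, 0.0], 'effort': [0.0, -45.893, 0.209, -16.575, -0.061, 0.021, 0.0], 'ee_pos': [0.283, 0.584, 0.217], 'tool_rot': [[-0.9, 0.436, -0.001], [0.436, 0.9, -0.002], [-0.0, -0.003, -1.0]], 'wrist_force': [0.573, 0.459, -0.243], 'torque': [0.002, 0.006, -0.042], 'opening': 0.093}
top 351.55356632576445 351.55356632576445 257.4574287613007 193.32223403968968 [ 2.19902578 -2.17730175  0.1457922 ] [-0.08973963  0.62018249  0.76027282]
scene 424.0670971589084 424.0670971589084 253.85371223548097 179.92610982834378 [ 0.67709185  2.65431884 -1.11584377] [ 0.56839124 -0.10800055  1.09456518]
```

View pics/top0.png

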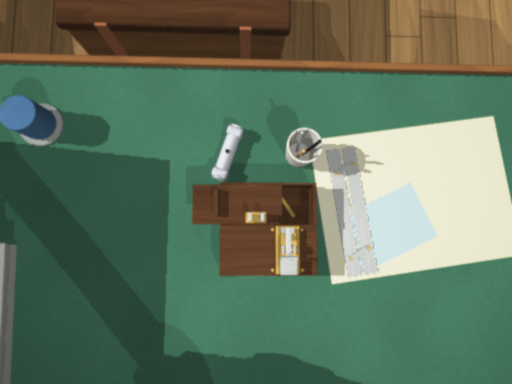

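View pics/scene0.png

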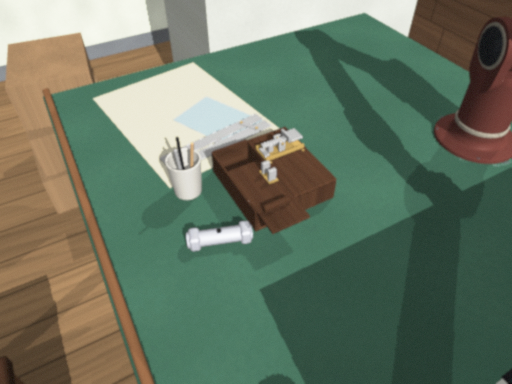

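The top view shows the box at about (268,230), with the lid overhanging to the left. The grip bar is near (215,203), the keeper near (256,217) and the thumb plate near (289,267). The torch is at (228,152), the cup at (304,147) and the rule at (352,213). The scene view agrees.

```bash
cat > h.py <<'E'
import cv2,numpy as np,pickle
def ray(c,uv):
    R=cv2.Rodrigues(np.array(c["rvec"],float))[0];t=np.array(c["tvec"],float).ravel()
    d=R.T@np.array([(uv[0]-c["cx"])/c["fx"],(uv[1]-c["cy"])/c["fy"],1]);return -R.T@t,d
def plane(c,uv,z):
    o,d=ray(c,uv);return o+d*(z-o[2])/d[2]
def tri(c1,u1,c2,u2):
    A=[];b=[]
    for c,u in((c1,u1),(c2,u2)):
        o,d=ray(c,u);d/=np.linalg.norm(d);P=np.eye(3)-np.outer(d,d);A.append(P);b.append(P@o)
    return np.linalg.lstsq(np.vstack(A),np.hstack(b),rcond=None)[0]
E
python3 - <<'E'
from h import *
d=pickle.load(open("d0.pkl","rb"));T=d["top"];S=d["scene"]
for n,uv,z in[("plate",(289,267),.088),("keeper",(256,217),.09),("grip",(215,203),.076),("deckBL",(220,276),.06),("deckBR",(317,276),.06),("TR",(315,184),.062),("cup",(304,150),.09),("torch",(228,152),.018)]:print(n,plane(T,uv,z).round(3))
a=cv2.resize(T["color"][170:290,180:330],(800,640),interpolation=cv2.INTER_CUBIC)[:,:]
b=cv2.resize(S["color"][120:235,205:340],(800,681),interpolation=cv2.INTER_CUBIC)
cv2.imwrite("pics/zt.png",np.hstack([cv2.resize(a,(400,320)),cv2.resize(b,(400,320))]))
cv2.imwrite("pics/zt1.png",cv2.resize(a,(750,600)))
E
```

```text
plate [ 0.464 -0.148  0.088]
keeper [ 0.566 -0.079  0.09 ]
grip [0.595 0.008 0.076]
deckBL [ 0.442 -0.005  0.06 ]
deckBR [ 0.442 -0.211  0.06 ]
TR [ 0.64  -0.208  0.062]
cup [ 0.709 -0.18   0.09 ]
torch [ 0.718 -0.015  0.018]
```

View pics/zt1.png

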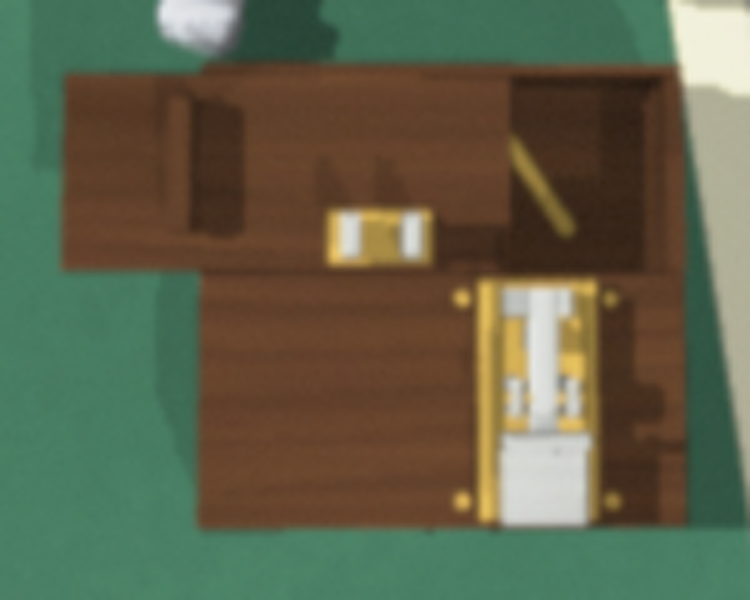

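The zoom shows the deck's lower edge at zoom row 527 (image row 275.4). The plate centre is at about (289,266), the grip bar at (215.5,202.4), and the keeper posts at (249.6..262.6, 217). The box is nearly aligned with the image.

```bash
cat >> h.py <<'E'
def go(s,target,yaw):
    "shift (tool mm) and turn (tool rad) to put TCP at target, tool y at world angle yaw, pointing down"
    from scipy.spatial.transform import Rotation as Ro
    R=np.array(s["tool_rot"]);p=np.array(s["ee_pos"])
    y=np.array([np.cos(yaw),np.sin(yaw),0]);z=np.array([0,0,-1.]);G=np.c_[np.cross(y,z),y,z]
    return (R.T@(np.array(target)-p)*1000).round(1),Ro.from_matrix(R.T@G).as_rotvec().round(3)
E
python3 - <<'E'
from h import *
from bench import sense
d=pickle.load(open("d0.pkl","rb"));T=d["top"];S=d["scene"]
z=lambda x,y:(180+x/5-.4,170+y/5-.4)
P={n:plane(T,z(*uv),h) for n,uv,h in[("BL",(200,528),.06),("BR",(686,526),.06),("b1",(478,280),.065),("b2",(478,522),.065),("b3",(597,280),.065),("b4",(597,522),.065),("plate",(545,484),.088),("grip",(177,162),.076),("k",(381,237),.09),("lidL",(64,170),.06),("rimR",(682,68),.062),("railL",(203,66),.062)]}
for n in P:print(n,P[n].round(4))
a=lambda p,q:np.degrees(np.arctan2(*(P[q]-P[p])[1::-1]))
print(a("BL","BR")+90,a("b2","b1"),a("b4","b3"),a("railL","rimR")+90)
# scene check of heights: bright plate
m=cv2.inRange(T["color"],(170,170,170),(255,255,255))
R=cv2.Rodrigues(np.array(S["rvec"]))[0]
for n in("plate","grip","k"):print(n,cv2.projectPoints(P[n][None],S["rvec"],S["tvec"],np.array([[S["fx"],0,S["cx"]],[0,S["fy"],S["cy"]],[0,0,1]]),None)[0].ravel())
print(go(sense(),(.597,.065,.15),np.pi/2))
cv2.imwrite("pics/zs.png",cv2.resize(S["color"][120:235,205:340],None,fx=5,fy=5,interpolation=cv2.INTER_CUBIC))
E
```

```text
BL [ 0.4433 -0.0038  0.06  ]
BR [ 0.4448 -0.2109  0.06  ]
b1 [ 0.5487 -0.121   0.065 ]
b2 [ 0.4468 -0.1213  0.065 ]
b3 [ 0.5492 -0.1723  0.065 ]
b4 [ 0.447  -0.1719  0.065 ]
plate [ 0.4652 -0.1469  0.088 ]
grip [0.5972 0.0076 0.076 ]
k [ 0.566  -0.0785  0.09  ]
lidL [0.5944 0.0573 0.06  ]
rimR [ 0.6418 -0.2104  0.062 ]
railL [ 0.64   -0.0016  0.062 ]
0.42629653869619233 0.18647263512136855 -0.19273625964852376 0.491016305967392
plate [292.65503118 134.65704415]
grip [277.33612806 202.53637346]
k [269.41344821 166.22310927]
(array([-509. , -330.5,   68.4]), array([-0.002, -0.   , -0.451]))
```

View pics/zs.png

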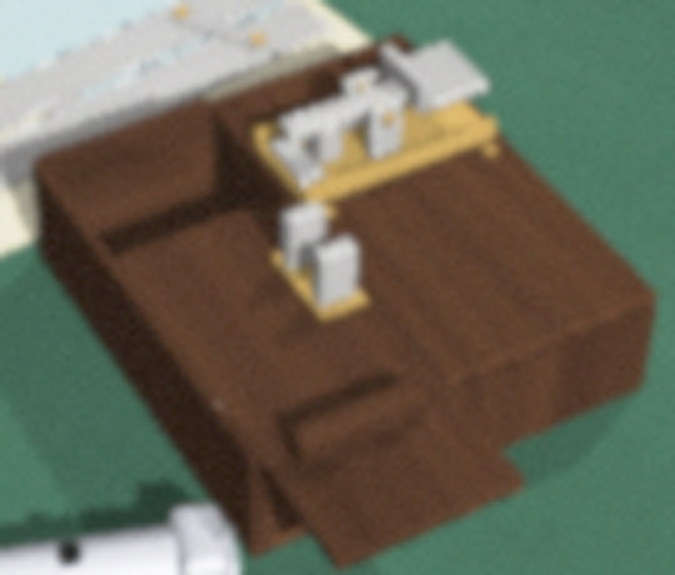

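The scene zoom puts the plate at (293,135), the posts at (269,166) and the grip at (274,203). These match the projections of my top-view points, so the heights hold. Box yaw is about 0. Next I move to a point beyond the grip's +y side.

servo_tool(travel=[[-34, -22, 0], [-68, -44, 0], [-102, -66, 0], [-136, -88, 0], [-170, -110, 0]], rot=[[0, 0, -0.1], [0, 0, -0.2], [0, 0, -0.3], [0, 0, -0.4], [0, 0, -0.451]], hand=[0, 0, 0, 0, 0], squeeze=20)

```text
clock: 0.52
ee_pos: [0.3888, 0.4099, 0.2182]
tool_rot: [[-1.0, -0.005, -0.001], [-0.005, 1.0, -0.001], [0.001, -0.001, -1.0]]
wrist_force: [0.6, 0.3, -0.2]
opening: 0.0644
```

```bash
python3 -c "
from h import *;from bench import sense
s=sense();print(s['clock'],s['ee_pos'],go(s,(.597,.065,.15),np.pi/2),s['opening'])"
```

```text
0.5167 [0.38877822 0.40992926 0.21818015] (array([-206.6, -345.9,   68.4]), array([-0.001, -0.001,  0.005])) 0.06441059869694417
```

servo_tool(travel=[[-20, -34, 4], [-40, -68, 8], [-60, -102, 12], [-80, -136, 16], [-100, -170, 20]], rot=[[0, 0, 0], [0, 0, 0], [0, 0, 0], [0, 0, 0], [0, 0, 0]], hand=[0, 0, 0, 0, 0])

```text
clock: 0.93
ee_pos: [0.4887, 0.24, 0.1982]
tool_rot: [[-1.0, -0.0, -0.001], [-0.0, 1.0, -0.0], [0.001, -0.0, -1.0]]
wrist_force: [0.7, 0.0, 0.3]
opening: 0.0311
```

servo_tool(travel=[[-22, -32, 7], [-44, -64, 14], [-66, -96, 21], [-88, -128, 28], [-108, -165, 36]], rot=[[0, 0, 0], [0, 0, 0], [0, 0, 0], [0, 0, 0], [0, 0, 0]], hand=[0, 0, 0, 0, 0])

```text
clock: 1.35
ee_pos: [0.5967, 0.0773, 0.1623]
tool_rot: [[-1.0, -0.002, -0.0], [-0.002, 1.0, 0.001], [0.0, 0.001, -1.0]]
wrist_force: [0.7, 0.4, -0.1]
opening: 0.001
```

```bash
python3 - <<'E'
from h import *;from bench import sense,camera
s=sense();c=camera("wrist");print(s['ee_pos'],go(s,(.597,.055,.068),np.pi/2),s['opening'],np.round(s['wrist_force'],2))
print(np.round(c["tool_from_camera"],3).tolist(),c["fx"],c["cx"],c["cy"])
pickle.dump((s,c),open("w1.pkl","wb"));cv2.imwrite("pics/w1.png",c["color"])
E
```

```text
[0.59671721 0.0772982  0.16227888] (array([ -0.2, -22.4,  94.3]), array([ 0.001, -0.   ,  0.002])) 0.0009982188994678265 [ 0.67  0.37 -0.07]
[[-0.0, -0.959, -0.282, 0.078], [1.0, -0.001, 0.001, -0.002], [-0.001, -0.282, 0.959, -0.165], [0.0, 0.0, 0.0, 1.0]] 326.09304977970254 259.1487025349165 189.57160421380095
```

View pics/w1.png

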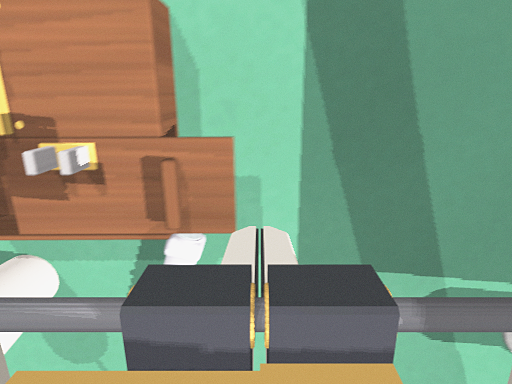

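The wrist view shows the closed fingertips near (260,228), clear of the grip bar at (170,193). Its ray gives a +y face at y≈0.011, which matches the top view. Going down behind it.

servo_tool(travel=[[0, -15, 30], [0, -30, 60], [0, -30, 85], [0, -30, 95], [0, -30, 95]], rot=[[0, 0, 0], [0, 0, 0], [0, 0, 0], [0, 0, 0], [0, 0, 0]], hand=[0, 0, 0, 0, 0])

```text
clock: 1.82
ee_pos: [0.5934, 0.0482, 0.0651]
tool_rot: [[-1.0, -0.0, -0.007], [-0.0, 1.0, -0.0], [0.007, -0.0, -1.0]]
wrist_force: [0.3, -0.3, 0.3]
opening: 0.0003
```

servo_tool(travel=[[0, -8, 0], [0, -16, 0], [0, -24, 0], [0, -32, 0], [0, -40, 0]], rot=[[0, 0, 0], [0, 0, 0], [0, 0, 0], [0, 0, 0], [0, 0, 0]], hand=[0, 0, 0, 0, 0])

```text
clock: 2.23
ee_pos: [0.5972, 0.0081, 0.0695]
tool_rot: [[-1.0, -0.0, 0.004], [-0.0, 1.0, 0.001], [-0.004, 0.001, -1.0]]
wrist_force: [0.5, 3.3, 2.8]
opening: 0.0005
```

servo_tool(travel=[[0, -6, 0], [0, -12, 0], [0, -18, 0], [0, -24, 0], [0, -30, 0]], rot=[[0, 0, 0], [0, 0, 0], [0, 0, 0], [0, 0, 0], [0, 0, 0]], hand=[0, 0, 0, 0, 0])

```text
clock: 2.65
ee_pos: [0.5974, -0.0222, 0.0693]
tool_rot: [[-1.0, -0.0, 0.004], [-0.0, 1.0, 0.0], [-0.004, 0.0, -1.0]]
wrist_force: [-0.6, 1.6, 5.8]
opening: 0.0005
```

servo_tool(travel=[[0, -2, 0], [0, -4, 0], [0, -6, 0], [0, -8, 0], [0, -10, 0]], rot=[[0, 0, 0], [0, 0, 0], [0, 0, 0], [0, 0, 0], [0, 0, 0]], hand=[0, 0, 0, 0, 0])

```text
clock: 3.07
ee_pos: [0.5975, -0.0322, 0.0693]
tool_rot: [[-1.0, -0.0, 0.004], [-0.0, 1.0, 0.0], [-0.004, 0.0, -1.0]]
wrist_force: [1.1, 2.1, 6.5]
opening: 0.0004
```

```bash
python3 - <<'E'
from h import *;from bench import sense,camera
t=camera("top");sc=camera("scene")
cv2.imwrite("pics/m1.png",np.hstack([cv2.resize(t["color"][150:290,170:330],(400,350)),cv2.resize(sc["color"][110:240,200:345],(400,350),interpolation=cv2.INTER_CUBIC)]))
s=sense();print(s["ee_pos"],s["wrist_force"])
E
```

```text
[ 0.59744144 -0.03290876  0.06925243] [0.31639285 0.77254171 4.91650751]
```

View pics/m1.png

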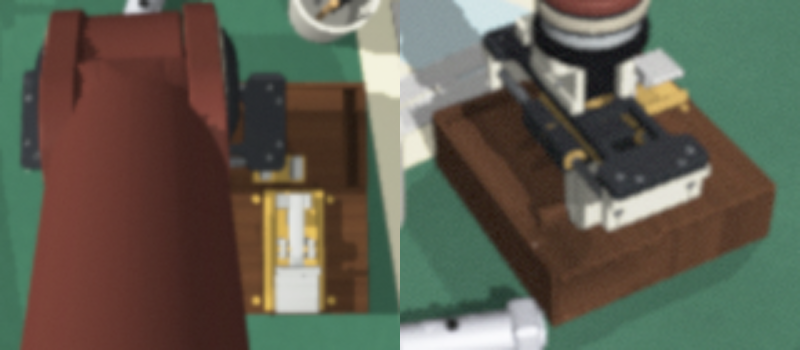

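The lid has followed the fingers: its right end is at crop x≈347, so roughly 10 mm is still open. The pushing force is small, so I continue slowly to the stop.

servo_tool(travel=[[0, -1.5, 0], [0, -3, 0], [0, -4.5, 0], [0, -6, 0], [0, -7.5, 0]], rot=[[0, 0, 0], [0, 0, 0], [0, 0, 0], [0, 0, 0], [0, 0, 0]], hand=[0, 0, 0, 0, 0])

```text
clock: 3.58
ee_pos: [0.5975, -0.0397, 0.0693]
tool_rot: [[-1.0, -0.0, 0.004], [-0.0, 1.0, 0.0], [-0.004, 0.0, -1.0]]
wrist_force: [0.9, 1.6, 6.5]
opening: 0.0003
```

servo_tool(travel=[[0, -1, 0], [0, -2, 0], [0, -3, 0], [0, -4, 0], [0, -4, 0]], rot=[[0, 0, 0], [0, 0, 0], [0, 0, 0], [0, 0, 0], [0, 0, 0]], hand=[0, 0, 0, 0, 0])

```text
clock: 4.0
ee_pos: [0.5975, -0.0441, 0.0693]
tool_rot: [[-1.0, -0.0, 0.004], [-0.0, 1.0, -0.0], [-0.004, -0.0, -1.0]]
wrist_force: [1.1, 1.4, 5.6]
opening: 0.0003
```

servo_tool(travel=[[0, -1.5, 0], [0, -3, 0], [0, -4.5, 0], [0, -6, 0], [0, -6, 0]], rot=[[0, 0, 0], [0, 0, 0], [0, 0, 0], [0, 0, 0], [0, 0, 0]], hand=[0, 0, 0, 0, 0])

```text
clock: 4.42
ee_pos: [0.5975, -0.0447, 0.0694]
tool_rot: [[-1.0, -0.003, 0.004], [-0.003, 1.0, 0.006], [-0.004, 0.006, -1.0]]
wrist_force: [0.4, 7.7, 6.0]
opening: 0.0006
```

```bash
python3 - <<'E'
from h import *;from bench import sense,camera
c=camera("wrist");t=camera("top")
cv2.imwrite("pics/m2.png",np.hstack([cv2.resize(t["color"][150:290,170:330],(400,350)),cv2.resize(c["color"],(400,350))]))
s=sense();print(s["ee_pos"],s["wrist_force"])
E
```

```text
[ 0.59754579 -0.04471234  0.0694029 ] [0.89809558 7.54732978 6.72890337]
```

View pics/m2.png

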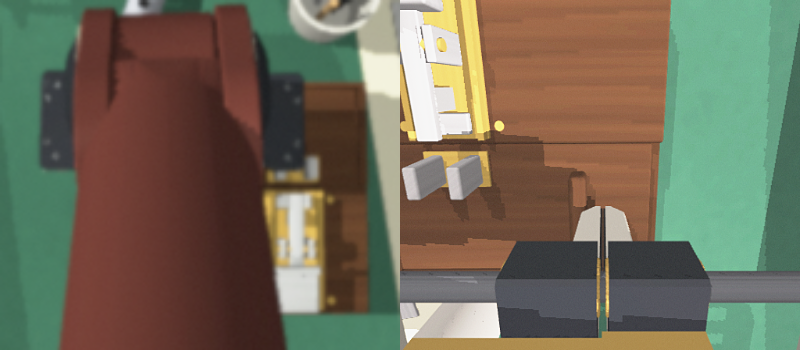

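The wrist view shows the lid's end flush with the box's end and the posts in line with the bolt. TCP y has stalled at -0.0447 with 7.5 N, so the lid is on its stop. I back off and go above the plate.

servo_tool(travel=[[0, 8, 0], [0, 14, 0], [0, 14, -25], [0, 14, -55], [20, -6, -65]], rot=[[0, 0, 0], [0, 0, 0], [0, 0, 0], [0, 0, 0], [0, 0, 0]], hand=[0, 0, 0, 0, 0])

```text
clock: 4.93
ee_pos: [0.5807, -0.0507, 0.1358]
tool_rot: [[-1.0, -0.007, 0.009], [-0.007, 1.0, 0.003], [-0.009, 0.003, -1.0]]
wrist_force: [1.1, -0.2, 0.9]
opening: 0.0006
```

```bash
python3 -c "
from h import *;from bench import sense
s=sense();print(s['ee_pos'],s['wrist_force'],go(s,(.470,-.147,.12),np.pi/2),s['joints'])"
```

```text
[ 0.58065775 -0.05073049  0.13584278] [ 1.10756886 -0.15912352  0.9080283 ] (array([111.5, -95.5,  14.6]), array([0.003, 0.009, 0.007])) [ 0.12517388  0.6000199  -0.11625793  1.7294191   0.08618913  0.80823243
  1.54828958]
```

servo_tool(travel=[[28, -24, 0], [56, -48, 0], [84, -72, 5], [111, -96, 10], [111, -96, 10]], rot=[[0, 0, 0], [0, 0, 0], [0, 0, 0], [0, 0, 0], [0, 0, 0]], hand=[0, 0, 0, 0, 0])

```text
clock: 5.35
ee_pos: [0.4559, -0.1584, 0.1214]
tool_rot: [[-1.0, 0.011, -0.012], [0.011, 1.0, -0.004], [0.012, -0.004, -1.0]]
wrist_force: [0.1, -0.8, 1.0]
opening: 0.0002
```

```bash
python3 - <<'E'
from h import *;from bench import sense,camera
s=sense();c=camera("wrist");sc=camera("scene");t=camera("top");pickle.dump((s,c,t,sc),open("w3.pkl","wb"))
print(s['clock'],s['ee_pos'],s['wrist_force'],go(s,(.470,-.147,.095),np.pi/2))
cv2.imwrite("pics/m3.png",np.hstack([cv2.resize(c["color"][60:,100:400],(420,450)),cv2.resize(sc["color"][100:200,220:304],(378,450),interpolation=cv2.INTER_CUBIC)]))
E
```

```text
5.35 [ 0.45591344 -0.15838582  0.12135986] [ 0.08638801 -0.81674265  0.98838909] (array([-14.3,  11.6,  26.2]), array([-0.004, -0.012, -0.011]))
```

View pics/m3.png

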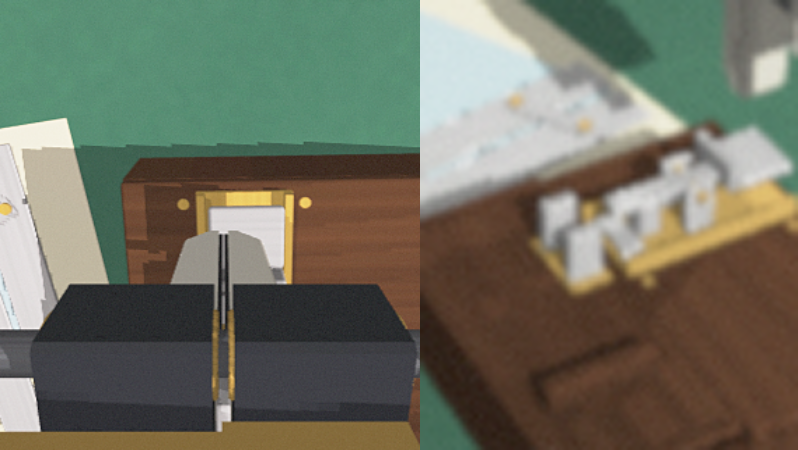

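The lid is shut and the posts sit in line with the bolt's nose. The fingers are above the tail plate. The arm overshot while moving, so I let it settle.

servo_tool(travel=[[0, 0, 0], [0, 0, 0], [0, 0, 0], [0, 0, 0], [0, 0, 0]], rot=[[0, 0, 0], [0, 0, 0], [0, 0, 0], [0, 0, 0], [0, 0, 0]], hand=[0, 0, 0, 0, 0])

```text
clock: 5.92
ee_pos: [0.4653, -0.151, 0.1228]
tool_rot: [[-1.0, -0.001, 0.0], [-0.001, 1.0, 0.0], [-0.0, 0.0, -1.0]]
wrist_force: [-0.1, -0.6, -0.9]
opening: 0.0006
```

```bash
python3 -c "
from h import *;from bench import sense
s=sense();print(s['ee_pos'],s['wrist_force'],go(s,(.470,-.147,.1),np.pi/2))"
```

```text
[ 0.4652502  -0.1509857   0.12283311] [-0.12878036 -0.62113202 -0.85487562] (array([-4.8,  4. , 22.8]), array([0.   , 0.   , 0.001]))
```

servo_tool(travel=[[-2, 2, 8], [-4, 4, 16], [-4, 4, 24], [-4, 4, 28], [-4, 4, 28]], rot=[[0, 0, 0], [0, 0, 0], [0, 0, 0], [0, 0, 0], [0, 0, 0]], hand=[0, 0, 0, 0, 0])

```text
clock: 6.33
ee_pos: [0.4678, -0.1472, 0.0934]
tool_rot: [[-1.0, -0.001, -0.003], [-0.001, 1.0, 0.001], [0.003, 0.001, -1.0]]
wrist_force: [-1.0, -0.5, 0.3]
opening: 0.0002
```

servo_tool(travel=[[0, 0, 1], [0, 0, 2], [0, 0, 3], [0, 0, 3], [0, 0, 3]], rot=[[0, 0, 0], [0, 0, 0], [0, 0, 0], [0, 0, 0], [0, 0, 0]], hand=[0, 0, 0, 0, 0])

```text
clock: 6.75
ee_pos: [0.4689, -0.1476, 0.092]
tool_rot: [[-1.0, -0.0, 0.0], [-0.0, 1.0, -0.0], [-0.0, -0.0, -1.0]]
wrist_force: [-0.2, -0.3, 0.2]
opening: 0.0002
```

servo_tool(travel=[[0, 0, 2], [0, 0, 4], [0, 0, 6], [0, 0, 6], [0, 0, 6]], rot=[[0, 0, 0], [0, 0, 0], [0, 0, 0], [0, 0, 0], [0, 0, 0]], hand=[0, 0, 0, 0, 0])

```text
clock: 7.17
ee_pos: [0.4689, -0.1476, 0.086]
tool_rot: [[-1.0, -0.0, 0.0], [-0.0, 1.0, -0.0], [-0.0, -0.0, -1.0]]
wrist_force: [-0.7, -0.1, 3.7]
opening: 0.0003
```

servo_tool(travel=[[0, 0, 1], [0, 0, 2], [0, 0, 3], [0, 0, 3], [0, 0, 3]], rot=[[0, 0, 0], [0, 0, 0], [0, 0, 0], [0, 0, 0], [0, 0, 0]], hand=[0, 0, 0, 0, 0])

```text
clock: 7.58
ee_pos: [0.469, -0.1476, 0.0829]
tool_rot: [[-1.0, -0.0, 0.0], [-0.0, 1.0, -0.0], [-0.0, -0.0, -1.0]]
wrist_force: [-0.2, -0.3, 3.7]
opening: 0.0006
```

servo_tool(travel=[[0, 0, 1], [0, 0, 2], [0, 0, 3], [0, 0, 3.5], [0, 0, 3.5]], rot=[[0, 0, 0], [0, 0, 0], [0, 0, 0], [0, 0, 0], [0, 0, 0]], hand=[0, 0, 0, 0, 0])

```text
clock: 8.0
ee_pos: [0.4695, -0.1476, 0.08]
tool_rot: [[-1.0, -0.0, 0.001], [-0.0, 1.0, -0.0], [-0.001, -0.0, -1.0]]
wrist_force: [-1.0, 0.5, 8.1]
opening: 0.0002
```

servo_tool(travel=[[-1, 0, 0], [-2, 0, 0], [-3, 0, 0], [-4, 0, 0], [-4, 0, 0]], rot=[[0, 0, 0], [0, 0, 0], [0, 0, 0], [0, 0, 0], [0, 0, 0]], hand=[0, 0, 0, 0, 0])

```text
clock: 8.42
ee_pos: [0.4736, -0.1476, 0.08]
tool_rot: [[-1.0, -0.0, 0.002], [-0.0, 1.0, -0.0], [-0.002, -0.0, -1.0]]
wrist_force: [-1.8, 0.0, 8.1]
opening: 0.0005
```

The rock joint is at its stop (8 N at z=0.080). Now I push the bolt forward.

servo_tool(travel=[[-2.5, 0, 0], [-5, 0, 0], [-7.5, 0, 0], [-10, 0, 0], [-12, 0, 0]], rot=[[0, 0, 0], [0, 0, 0], [0, 0, 0], [0, 0, 0], [0, 0, 0]], hand=[0, 0, 0, 0, 0])

```text
clock: 8.83
ee_pos: [0.4854, -0.1475, 0.08]
tool_rot: [[-1.0, -0.0, 0.001], [-0.0, 1.0, -0.0], [-0.001, -0.0, -1.0]]
wrist_force: [-1.7, 0.4, 8.2]
opening: 0.0004
```

servo_tool(travel=[[-2.5, 0, 0], [-5, 0, 0], [-7.5, 0, 0], [-10, 0, 0], [-10, 0, 0]], rot=[[0, 0, 0], [0, 0, 0], [0, 0, 0], [0, 0, 0], [0, 0, 0]], hand=[0, 0, 0, 0, 0])

```text
clock: 9.25
ee_pos: [0.496, -0.1474, 0.08]
tool_rot: [[-1.0, -0.001, 0.002], [-0.001, 1.0, -0.0], [-0.002, -0.0, -1.0]]
wrist_force: [-0.8, 0.4, 7.2]
opening: 0.0003
```

servo_tool(travel=[[-2, 0, 0], [-4, 0, 0], [-6, 0, 0], [-8, 0, 0], [-10, 0, 0]], rot=[[0, 0, 0], [0, 0, 0], [0, 0, 0], [0, 0, 0], [0, 0, 0]], hand=[0, 0, 0, 0, 0])

```text
clock: 9.67
ee_pos: [0.5006, -0.1473, 0.0798]
tool_rot: [[-1.0, 0.0, -0.009], [0.0, 1.0, 0.001], [0.009, 0.001, -1.0]]
wrist_force: [-10.1, 1.3, 17.3]
opening: 0.0006
```

servo_tool(travel=[[-1, 0, 0], [-2, 0, 0], [-3, 0, 0], [-4, 0, 0], [-4, 0, 0]], rot=[[0, 0, 0], [0, 0, 0], [0, 0, 0], [0, 0, 0], [0, 0, 0]], hand=[0, 0, 0, 0, 0])

```text
clock: 10.08
ee_pos: [0.5007, -0.1474, 0.0797]
tool_rot: [[-1.0, 0.001, -0.017], [0.001, 1.0, 0.001], [0.017, 0.001, -1.0]]
wrist_force: [-14.2, 0.7, 20.1]
opening: 0.0004
```

The bolt stalled at x≈0.5007 with 14 N, so it is at the end stop. I lift straight up with the push eased a little.

servo_tool(travel=[[4, 0, -2], [4, 0, -6], [5, 0, -12], [6, 0, -20], [8, 0, -30]], rot=[[0, 0, 0], [0, 0, 0], [0, 0, 0], [0, 0, 0], [0, 0, 0]], hand=[0, 0, 0, 0, 0])

```text
clock: 10.5
ee_pos: [0.5016, -0.1473, 0.1097]
tool_rot: [[-1.0, -0.001, 0.001], [-0.001, 1.0, 0.0], [-0.001, 0.0, -1.0]]
wrist_force: [0.5, -1.3, -0.7]
opening: 0.0005
```

servo_tool(travel=[[0, 10, -25], [0, 40, -50], [0, 80, -60], [0, 120, -70], [0, 150, -70]], rot=[[0, 0, 0], [0, 0, 0], [0, 0, 0], [0, 0, 0], [0, 0, 0]], hand=[0, 0, 0, 0, 0])

```text
clock: 10.92
ee_pos: [0.5028, 0.0065, 0.1826]
tool_rot: [[-1.0, -0.003, 0.007], [-0.003, 1.0, 0.002], [-0.007, 0.002, -1.0]]
wrist_force: [0.7, -0.5, 0.4]
opening: 0.0004
```

```bash
python3 - <<'E'
from h import *;from bench import sense,camera
s=sense();t=camera("top");sc=camera("scene");c=camera("wrist")
print(s['clock'],s['ee_pos'],s['wrist_force'])
cv2.imwrite("pics/m4.png",np.hstack([cv2.resize(t["color"][170:290,230:330],(375,450),interpolation=cv2.INTER_CUBIC),cv2.resize(sc["color"][100:200,220:314],(423,450),interpolation=cv2.INTER_CUBIC)]))
E
```

```text
10.9167 [0.5028433  0.00651444 0.18258241] [ 0.65862036 -0.49534614  0.38362019]
```

View pics/m4.png

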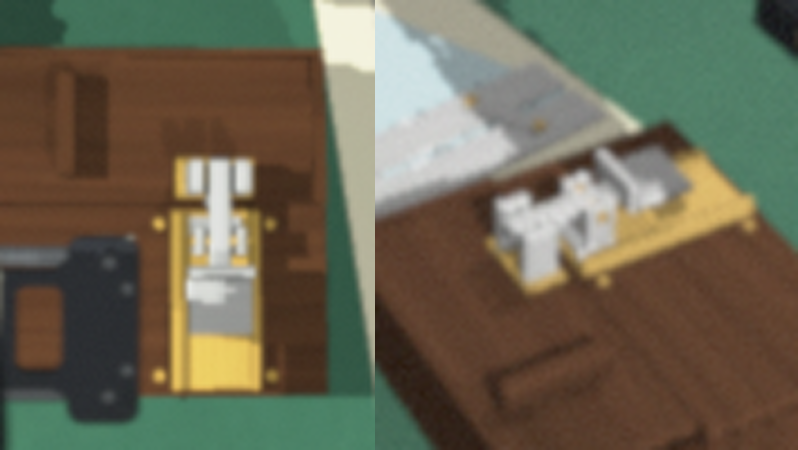

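In the top crop the bolt's nose lies between the two posts and the plate has moved forward. I check the height of its tail by triangulating the rear corners, top (280,258.5)/(297,259) against scene (290.4,140.7)/(282,133).

```bash
python3 - <<'E'
from h import *
from bench import sense,camera
d=pickle.load(open("d0.pkl","rb"));T=d["top"];S=d["scene"]
print(tri(T,(279.8,258.2),S,(290.1,140.4)).round(4))
K=np.array([[S["fx"],0,S["cx"]],[0,S["fy"],S["cy"]],[0,0,1]])
for z in(.088,.071):
    p=plane(T,(279.8,258.2),z);print(z,p.round(4),cv2.projectPoints(p[None],S["rvec"],S["tvec"],K,None)[0].ravel())
c=camera("scene")["color"];t=camera("top")["color"]
cv2.imwrite("pics/m5.png",np.hstack([cv2.resize(t[215:275,270:310],(300,450),interpolation=cv2.INTER_CUBIC),cv2.resize(c[110:170,240:300],(450,450),interpolation=cv2.INTER_CUBIC)]))
E
```

```text
[ 0.4827 -0.1289  0.0909]
0.088 [ 0.4818 -0.1287  0.088 ] [290.72320216 141.3156353 ]
0.071 [ 0.4804 -0.1304  0.071 ] [290.46579863 146.50525771]
```

View pics/m5.png

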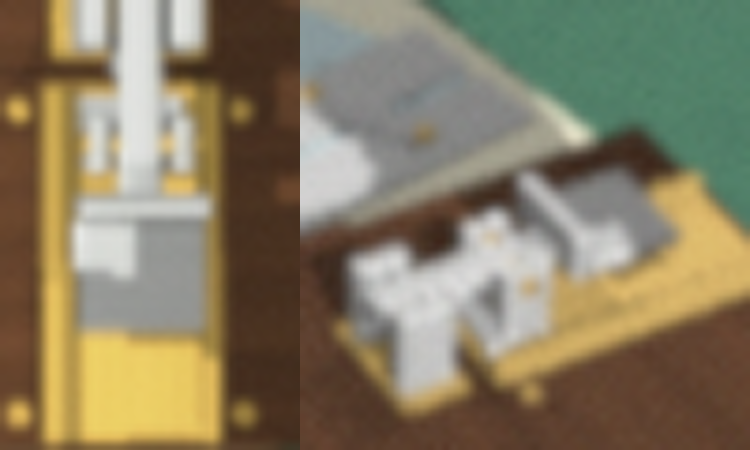

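The plate's rear edge is at z≈0.088–0.091, its rest height, so the front has dropped. It has moved about 33 mm, and the nose is between the posts. Handing in.

```bash
python3 -c "
from bench import *
print(job_done());s=sense();print(s['clock'],s['wrist_force'])"
```

```text
the job is handed in; nothing more can be done
None
the job is handed in; nothing more can be done
```

I slid the lid shut against its stop, pressed the thumb plate, pushed the bolt home and let go. The job is handed in; no verdict was given.

Last checks:
- **Lid:** it stalled at its stop with 7.5 N on it. Its end looks flush with the box's, and the posts are in line with the bolt.
- **Bolt:** it stalled at its end stop with about 14 N on it. The plate's rear edge moved about 33 mm, and the nose is between the posts.
- **Drop behind the bump:** the plate's rear edge is back at 88–91 mm, its rest height. Still lifted, it would be near 71 mm.
- **Robot:** clear of everything, with under 1 N on the wrist.
- **Bystanders:** I moved nothing near the pen cup, torch or rule, but I did not measure them again at the end.

Two readings I did not explain:
- **Upward force:** about 6 N acted on the fingers while they pushed the lid, although they read about 9 mm above it. It did no visible harm.
- **Overshoot:** the arm briefly overshot by about 14 mm above the plate, and settled before I pressed.

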